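# Hook the small upper shelf onto the spice carousel's slotted spindle and lock it

## Robot

A 6-joint arm with a two-finger parallel gripper is mounted at the origin on the work surface. World frame = base frame: x ahead of the robot, y to its left, z up, the work surface at z = 0. Lengths are in m, angles in rad, forces in N, time in s.
With the tool pointing down it reaches from about 0.35 to 0.975 m from the base axis. Payload 4.9 kg.
Tool frame: the origin (TCP) lies at the very end of the fingers, on their centre line; the grasp point (between the pads) lies ctrl.grip_point_offset behind it (ctrl.grip_point_offset is the distance from the TCP to the grasp point, in m); z points along the fingers, y is the direction in which the jaws open and shut (so a half turn about z gives the same grasp; the last joint's range is limited). The gripper opens to 85 mm and grips with 20 to 120 N. Pads are 22 mm wide; open, the fingers measure 114 mm over their backs; the gripper's body (76 mm by 85 mm) begins 54 mm behind the grasp point. The pads swing forward as they close: fully open they stand 13 mm farther back than shut.
Start: joints at [-1.365, 0.053, 1.613, -0, 1.476, -0.119], TCP at [0.199, -0.592, 0.192] pointing down, gripper open.
Joint ranges: [-3.01, 3.01], [-1.01, 2.22], [0.06, 2.58], [-1.02, 4.17], [0.09, 2.62], [-3.14, 3.14]. Speed limits (rad/s): [2.57, 2.57, 3.14, 3.14, 3.14, 3.14].

## Interface

Orientations are given as a rotation vector (axis times angle).
In Python, from station import ctrl gives the robot as it stands. The module is installed in compiled form; this text tells all that it offers.
- The arm moves only by the shell command python3 -m creep 'ROWS' [FORCE]. ROWS is JSON, a list of rows, each a list of 5 numbers: the closure in counts, from 0 (fully open) to 255 (shut), then the shift along the tool's x, y, z in mm, then the turn about the tool's z in rad. A call has 1 to 12 rows; each row is the pose to reach, as a shift and turn from the pose commanded when the call began, along the tool's axes at that moment; what a row does not reach only later rows make up. A row lasts 1/12 s, in which the tool goes at most 41.7 mm and 7.16 degrees, less where a joint would pass 70% of its speed; a pose out of reach is approached as far as the arm can. A call with a gripper value outside its range is refused whole. The fingers move at their own pace and stop on an object; FORCE is the grip in N (left out, the last holds). Time passes only in rows, so rows that repeat a pose let the fingers close. It gives the time, the measured TCP pose, the force and the opening at its end, in the units of the state.
- ctrl.get_obs(): the state, without advancing time (a new reading comes with each control period).
- ctrl.get_image(name): name is "side" or "top"; returns the picture (420x560x3 uint8, red, green, blue); there is no depth.
- ctrl.calibration(name): a dict with "fx", "fy", "cx", "cy" (pixels), "R" (3x3) and "t" (3): a world point X has camera coordinates R X + t. Camera axes: x right, y down, z forward; pixel columns grow to the right and rows downward; lengths in m; the calibration is good to about 2 mm. A picture is of the moment at which its call begins. calibration takes no time and is no camera call.
- ctrl.finish_job(): hands the job in, once; it reports no verdict.
Trained networks look in the newest picture that a camera, given by its name, has taken for a name from the list of things; names that differ only in an ending like _2 or _b are one class to them, and where a whole thing is asked for, a point or a joint stands for the part that bears it (a point fixed in the world has none). Each returns a list of dicts, best first, with "conf" (0 to 1); they miss things now and then, are a little off and sometimes report something else, mostly with a low value. They report only what shows in the picture. A call takes as long as a camera call. They do not tell look-alikes from the thing itself.
- ctrl.boxes_of(camera, label): "rect" ([left, top, width, height] in pixels, round what is visible of it).
- ctrl.outline_of(camera, label): "mask" (420x560 bool, what is visible of it) and "rect" ([left, top, width, height] in pixels, round what is visible of it).
The state is a dict: "t": time; "q": joint angles; "dq": joint speeds; "effort": joint torques, N m; "tool_pos": TCP position; "tool_rot": TCP orientation; "contact_force": force on the tool from outside, world axes, zero at the start; "wrist_torque": the same for the moment, N m; "opening": finger opening in m.
Only numpy, scipy, OpenCV 4.12 (cv2) and the standard library are available. Lean on these libraries where they do the work, as an engineer would, in place of code of your own. Each camera call takes 0.05 s, during which the arm holds its last target. There are 200 camera calls.

## Task

Take the loose little steel shelf by its wooden grip, put its two claws into the two slots of the spice carousel's upright spindle, and press it down gently until the spring latch snaps and the shelf sits fully home and level. The spindle is clamped up to a centimetre or so higher or lower each time, so feel your way and do not force it. Let go, and leave the shakers, mug, bowl and whisk where they are.

Things in the scene. Friction and masses are not known exactly. Their poses are not given: they have to be found in the camera images.
- bracket: Loose hook-on shelf, 240 g, standing on the table on its tray, mm. Origin: centre of underside, z up, +x towards its claws. Steel tray x -50 to 40, y -40 to 40, rim 18 high. Upright heel plate x 35 to 40, y -22 to 22, up to z 112, its flat back at x 40. Grip block on top (point grip), two claws on the heel's back (point hook). It goes on with the carousel's yaw.
- grip (a point): Centre of the shelf's wooden grip block, (21, 0, 131) mm in the shelf's frame. The block is 38 long (x 2 to 40), 12 thick (y -6 to 6), its top at z 150, free above the heel plate's top at z 112: grasp it from above with the fingers closing along the shelf's y. Its top may also be pressed on.
- hook (a point): Underside of the upper claw's neck at the heel's back, (40, 0, 80) mm on the shelf. Both claws: 8 wide, neck 10 high reaching to x 49.5; after a 5.5 gap (x 40 to 45.5) a lip hangs 12 below the neck's underside. The upper lip's lowest 4 mm has a nub reaching to x 52.5.
- hook_low (a point): Underside of the lower claw's neck at the heel's back, (40, 0, 28) mm on the shelf.
- carousel: Spice carousel foot, fixed to the table, mm. Origin: on the table on the spindle's axis, z up; the spindle's slotted front looks to its own -x. Round wooden tier, radius 110, rim top z 37, can turn. Spindle: steel tube, x -18 to 19, y -22 to 22, flat closed top at z 242 + h, front plate 4 thick, slots 12 wide at y 0. h, the clamped height, is -12 to 12, differs each time and is not in the poses.
- front (a point): Fixed point on the foot's frame at (-18, 0, 200) mm: the upper slot's lower edge on the spindle's front if h were 0. Slots: z 200 to 228 and 148 to 176 (all + h). Claws go in along the carousel's +x with hook 13 to 18 above the true slot edge, till the heel touches the front; then press straight down about 16. Locked, hook is at x -18, z 200 + h. Over 45 N between shelf and carousel is forcing.
- latch (a joint): Spring latch in the spindle, m: 0 at rest, 0.003 to 0.005 while the upper claw pushes it back, below 0.002 once snapped over the claw's nub. It resists the last 10 mm of pressing down with about 5 to 15 N, which the shelf's weight alone does not overcome; right after the snap comes a hard stop.
- seat (a joint): Sprung plunger in the spindle under the lower claw, m: 0 at rest, pushed down by the claw over the last 5 mm of travel (up to 3 N), about 0.005 with the shelf fully home, above 0.0038 when it is locked.
- shaker_a: Empty glass shaker, 42 across, 72 tall, standing on the carousel's tier behind the spindle (about 74 mm behind its axis). Origin: centre of its underside, z up. Leave it.
- shaker_b: The other empty glass shaker, the same size, beside the first. Origin: centre of its underside. Leave it.
- mug: Enamel mug, 80 across, 80 tall, beyond the work, handle at its +y. Origin: centre of its underside. Leave it.
- bowl: Red plastic bowl, 130 across, 60 tall, beyond the work, to the left. Origin: centre of its underside. Leave it.
- whisk: Steel whisk, about 240 long, lying along its x, handle to -x, 25 high. Origin: on its underside, near its middle. Leave it.
Things that resemble listed ones, but are neither listed nor needed, are in the scene too. Leave any yellow look-alike of the bracket alone.

How it is judged:
On the way, in this order (a step that is already met when the one before it is completed fails the run):
1. both claws are through the slots, the shelf still above its locked height (x of hook in the frame of carousel between -0.022 and -0.015 m and y of hook in the frame of carousel between -0.004 and 0.004 m and z of hook in the frame of carousel between 0.19 and 0.236 m and angle between the z axis of bracket and the z axis of carousel, either way round below 0.12 rad and value of joint seat below 0.002 m), for 0.1 s.
2. the shelf is pressed fully down and the latch has snapped over the claw (z of hook in the frame of carousel between 0.184 and 0.216 m and x of hook in the frame of carousel between -0.022 and -0.015 m and value of joint seat above 0.0038 m and value of joint latch below 0.002 m), for 0.2 s.
At the end, for the whole second after the job is handed in: Shelf locked on the spindle: seat joint above 0.0038, latch joint below 0.002, hook within 3 mm sideways and about 4 mm in depth of the slot, level within 0.07 rad, square within 0.1 rad, at rest; shakers, mug, bowl and whisk within 25 mm of their starts (all of step 2 and y of hook in the frame of carousel between -0.003 and 0.003 m and angle between the z axis of bracket and the z axis of carousel, either way round below 0.07 rad and angle between the x axis of bracket and the x axis of carousel, either way round below 0.1 rad and linear speed of bracket below 0.01 m/s and distance of each of shaker_a, shaker_b, mug, bowl, whisk from where it was at the start of the episode below 0.025 m); the robot touches nothing.
It fails at once if the shelf is forced against the carousel with more than 45 N (contact force between bracket and carousel above 45 N).
It fails at once if a shaker, the mug, the bowl or the whisk is shoved more than 25 mm or a shaker tipped (distance of any of shaker_a, shaker_b, mug, bowl, whisk from where it was at the start of the episode above 0.025 m or angle between any of shaker_a, shaker_b's own z axis and vertical above 0.4 rad).
It also fails if it takes over 61 s, if anything falls off the work surface, if the arm or the gripper's body presses on something with over 40 N, if the wrist force passes 120 N, or if a joint passes its speed limit or range.

## Working session

There is one attempt and no reset: what is moved stays moved. The work goes in short steps, Python scripts to look and compute and a shell command to move; the robot and the scene stay as the last step left them, time stands still between calls to the robot, and variables do not carry over. Pictures are saved under pics/ and viewed, about 8 in all and at most 12, crops included, and the job is handed in when it is done.

```bash
mkdir -p pics; python3 - <<'E'
from station import ctrl
import cv2,numpy as np
o=ctrl.get_obs()
for k in o: print(k,np.round(o[k],3))
print(ctrl.grip_point_offset)
for c in("side","top"):
    im=ctrl.get_image(c); cv2.imwrite(f"pics/{c}0.png",im[...,::-1])
    K=ctrl.calibration(c); print(c,{k:np.round(v,3).tolist() for k,v in K.items()})
    for l in("bracket","grip","carousel","shaker_a"):
        print(l,[(np.round(b["rect"]).tolist(),round(b["conf"],2)) for b in ctrl.boxes_of(c,l)])
E
```

```text
t 0.0
q [-1.365  0.053  1.614 -0.     1.476 -0.119]
dq [ 0.    -0.    -0.     0.001 -0.001  0.002]
effort [-0.0000e+00 -3.9367e+01 -3.7018e+01 -0.0000e+00  7.0000e-03  0.0000e+00]
tool_pos [ 0.199 -0.592  0.191]
tool_rot [-3.098 -0.508  0.   ]
contact_force [-0.387 -0.572 -0.5  ]
wrist_torque [-0.003 -0.011  0.039]
opening 0.085
0.0187
side {'fx': 438.184, 'fy': 438.184, 'cx': 275.741, 'cy': 209.871, 'R': [[0.959, -0.285, 0.006], [-0.159, -0.553, -0.818], [0.236, 0.783, -0.575]], 't': [-0.57, 0.202, 0.891]}
bracket [([210.0, 143.0, 34.0, 54.0], 0.92), ([217.0, 166.0, 40.0, 62.0], 0.67)]
grip [([211.0, 140.0, 34.0, 56.0], 0.96), ([219.0, 169.0, 39.0, 57.0], 0.57)]
carousel [([218.0, 215.0, 107.0, 142.0], 0.69), ([216.0, 168.0, 43.0, 55.0], 0.36)]
shaker_a [([223.0, 288.0, 20.0, 38.0], 0.91), ([238.0, 304.0, 26.0, 38.0], 0.77)]
top {'fx': 440.823, 'fy': 440.823, 'cx': 284.093, 'cy': 192.029, 'R': [[0.026, -1.0, 0.004], [-0.979, -0.027, -0.2], [0.2, 0.001, -0.98]], 't': [0.0, 0.621, 1.149]}
bracket [([161.0, 201.0, 43.0, 37.0], 0.81)]
grip [([208.0, 203.0, 36.0, 34.0], 0.74), ([157.0, 196.0, 41.0, 43.0], 0.7)]
carousel [([316.0, 186.0, 75.0, 80.0], 0.8)]
shaker_a [([347.0, 250.0, 19.0, 11.0], 0.7), ([368.0, 239.0, 16.0, 16.0], 0.56)]
```

View pics/top0.png

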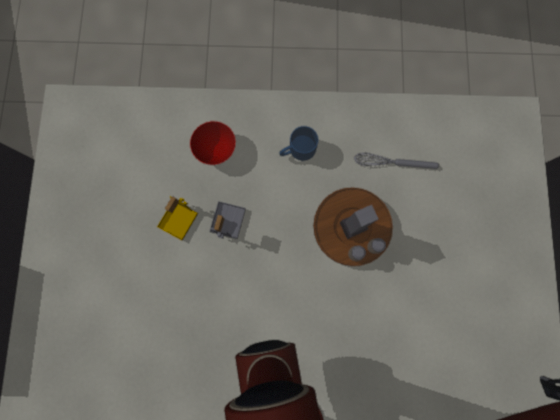

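View pics/side0.png

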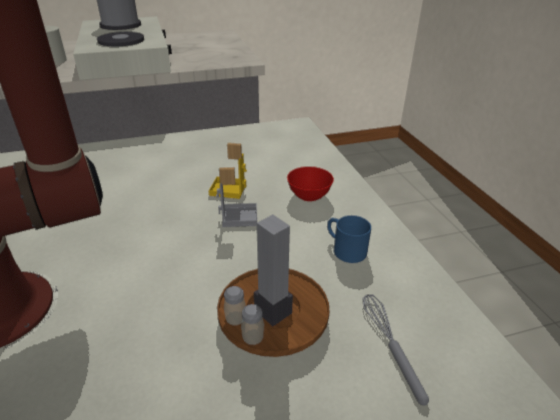

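```bash
python3 - <<'E'
import cv2,numpy as np
from station import ctrl
t=cv2.imread("pics/top0.png"); s=cv2.imread("pics/side0.png")
def up(i,x,y,w,h,k): return cv2.resize(i[y:y+h,x:x+w],None,fx=k,fy=k,interpolation=cv2.INTER_CUBIC)
a=up(t,195,190,60,60,6.5); b=up(t,308,180,60*3//2,60*3//2,13/3)
c=np.hstack([a,b]); cv2.imwrite("pics/topc.png",c); print(c.shape)
a=up(s,200,155,70,85,7); b=up(s,210,205,120,148,595/148)
b=cv2.resize(b,(int(120*595/148*0.63),int(595))) if 0 else cv2.resize(b,None,fx=.63,fy=.63)
b=cv2.copyMakeBorder(b,0,595-b.shape[0],0,0,cv2.BORDER_CONSTANT)
c=np.hstack([a,b]); cv2.imwrite("pics/sidec.png",c); print(c.shape, 595/148*.63)
for n in("top","side"):
    K=ctrl.calibration(n); print(n,-np.array(K["R"]).T@K["t"])
E
```

```text
(390, 780, 3)
(595, 794, 3) 2.5327702702702704
top [0.37803386 0.01557396 1.25024661]
side [ 0.36836835 -0.748282    0.68089849]
```

View pics/topc.png

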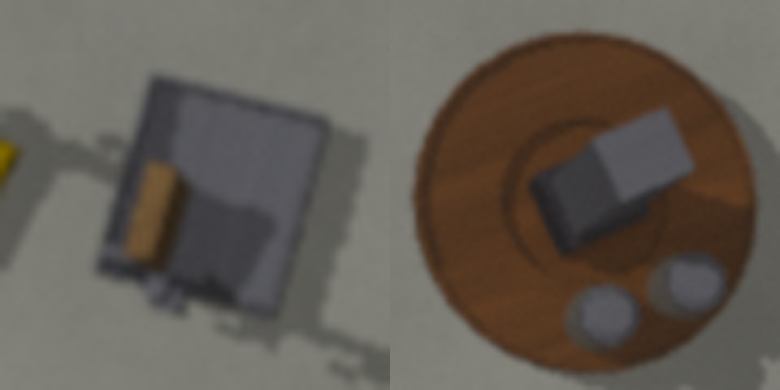

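View pics/sidec.png

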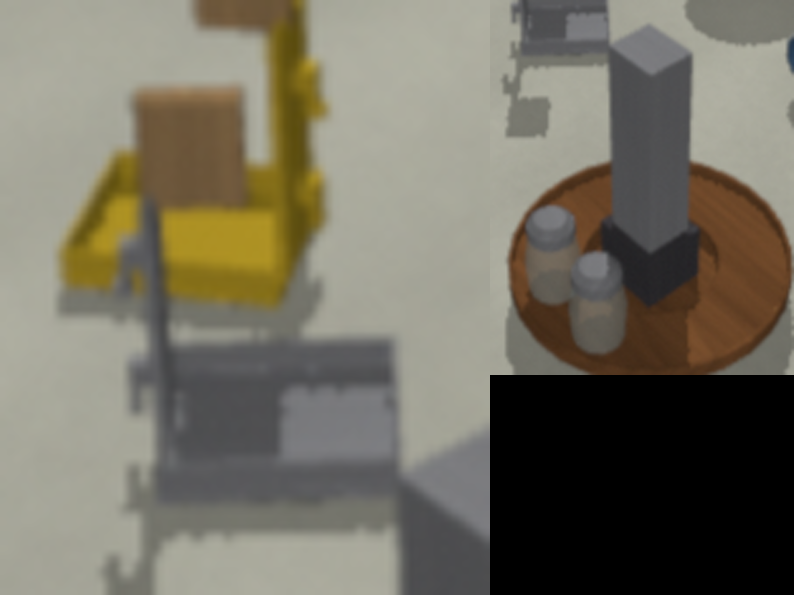

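```bash
cat > h.py <<'E'
from station import ctrl
import numpy as np
from scipy.optimize import least_squares
from scipy.spatial.transform import Rotation as Ro
def proj(c,X):
    K=ctrl.calibration(c); p=np.asarray(X)@np.array(K["R"]).T+K["t"]
    return p[...,:2]/p[...,2:]*[K["fx"],K["fy"]]+[K["cx"],K["cy"]]
def world(P,X):  # P=x,y,yaw ; X mm
    X=np.asarray(X,float)/1000; c,s=np.cos(P[2]),np.sin(P[2])
    return np.stack([P[0]+c*X[:,0]-s*X[:,1],P[1]+s*X[:,0]+c*X[:,1],X[:,2]],1)
def tool():
    o=ctrl.get_obs(); R=Ro.from_rotvec(o["tool_rot"]).as_matrix(); return np.array(o["tool_pos"]),R,o
E
cat > fit.py <<'E'
from h import *
def c(a,k,o): return np.array(a)/k+o
bt=[(-50,-40,18),(-50,40,18),(40,40,18),(40,-40,18),(2,-6,150),(2,6,150),(40,6,150),(40,-6,150)]
pt=c([(155,75),(328,123),(275,317),(98,270),(150,163),(180,165),(158,262),(127,257)],6.5,(195,190))
bs=[(40,40,0),(-50,40,0),(-50,40,18),(-50,-40,18),(40,-40,18),(40,6,150),(2,6,150),(2,6,112)]
ps=c([(158,498),(400,495),(398,467),(395,340),(160,345),(137,90),(243,90),(243,205)],7,(200,155))
f=lambda P:np.r_[(proj("top",world(P,bt))-pt).ravel(),(proj("side",world(P,bs))-ps).ravel()]
r=least_squares(f,[.5,.15,2.85],loss="soft_l1"); print("bracket",r.x,np.round(f(r.x),1))
ct=[(-18,-22,242),(-18,22,242),(19,22,242),(19,-22,242),(0,0,37)]
qt=c([(203,145),(278,107),(304,162),(227,203),(195.5,202.5)],13/3,(308,180))
cs=[(19,-22,242),(-18,-22,242),(-18,22,242),(19,22,242)]
qs=c([(122,48),(163,25),(202,53),(162,76)],2.5328,(210,205))
def g(P):
    a=np.array(ct,float);a[:4,2]+=P[3]*1000; b=np.array(cs,float);b[:,2]+=P[3]*1000
    return np.r_[(proj("top",world(P,a))-qt).ravel(),(proj("side",world(P,b))-qs).ravel()]
r2=least_squares(g,[.5,-.17,-2.72,0],loss="soft_l1"); print("car",r2.x,np.round(g(r2.x),1))
print("shakers local dir px", )
np.save("fit.npy",[*r.x,*r2.x])
P=r.x; G=world(P,[(21,0,136)])[0]
p,R,o=tool(); print("tool axes",R.round(3).tolist(),"grip pt",G)
d=R.T@(G-[0,0,ctrl.grip_point_offset]-p)*1000; print("shift mm",d)
yb=np.array([-np.sin(P[2]),np.cos(P[2]),0]); v=R.T@yb
print("turn",np.arctan(-v[0]/v[1]), "carousel-bracket yaw",(r2.x[2]-P[2]+np.pi)%(2*np.pi)-np.pi)
E
python3 fit.py
```

```text
bracket [0.54173187 0.17376401 2.9121326 ] [ 0.1 -0.8  0.6 -1.1  0.  -0.2 -0.2 -0.2  0.6 -0.8  0.6  0.1 -0.3 -0.3
 -0.1 -0.7 -0.9  1.  -0.2  0.3 -0.1 -1.4 -0.4 -0.9 -0.4 -0.6 -1.3  1.5
 -0.7  1.1  0.  -2. ]
car [ 0.53714572 -0.17698709 -2.70222169 -0.01074566] [-0.3 -1.9 -0.7 -0.5  0.3  1.1  1.1 -0.8  0.1 -1.4 -1.4 -0.7 -1.4  0.1
  0.4  0.4 -0.2  0.3]
shakers local dir px
tool axes [[0.948, 0.319, -0.0], [0.319, -0.948, 0.0], [0.0, -0.0, -1.0]] grip pt [0.52128229 0.17854049 0.136     ]
shift mm [ 550.99321458 -627.80167781   74.52227103]
turn 0.5542547885421486 carousel-bracket yaw 0.668831010369491
```

```bash
python3 -m creep '[[0,0,0,-50,0],[0,551,-628,-50,0.554],[0,551,-628,-50,0.554],[0,551,-628,-50,0.554],[0,551,-628,-50,0.554],[0,551,-628,-50,0.554],[0,551,-628,-50,0.554],[0,551,-628,-50,0.554],[0,551,-628,-50,0.554],[0,551,-628,-50,0.554],[0,551,-628,-50,0.554],[0,551,-628,-50,0.554]]' 60; python3 fit.py | tail -3
```

```text
t: 1.5
tool_pos: [0.3763, -0.1675, 0.2385]
tool_rot: [3.12, -0.36, 0.002]
contact_force: [1.9, -0.4, 0.3]
opening: 0.0856
tool axes [[0.974, -0.228, 0.001], [-0.228, -0.974, -0.001], [0.001, 0.0, -1.0]] grip pt [0.52128229 0.17854049 0.136     ]
shift mm [  62.15798609 -370.04499359  121.07292193]
turn -0.00040973114422928735 carousel-bracket yaw 0.668831010369491
```

```bash
python3 -m creep '[[0,62,-370,50,0],[0,62,-370,50,0],[0,62,-370,50,0],[0,62,-370,50,0],[0,62,-370,50,0],[0,62,-370,50,0],[0,62,-370,50,0],[0,62,-370,50,0],[0,62,-370,50,0],[0,62,-370,50,0],[0,62,-370,50,0],[0,62,-370,50,0]]' ; python3 fit.py | tail -3; python3 - <<'E'
from station import ctrl
import cv2,numpy as np
t=ctrl.get_image("top");s=ctrl.get_image("side")
a=cv2.resize(t[160:260,170:270],(400,400),interpolation=2);b=cv2.resize(s[120:240,180:300],(400,400),interpolation=2)
cv2.imwrite("pics/above.png",np.hstack([a,b])[...,::-1])
E
```

```text
t: 2.5
tool_pos: [0.5202, 0.1767, 0.1879]
tool_rot: [3.12, -0.358, -0.001]
contact_force: [0.0, 0.1, -0.2]
opening: 0.0857
tool axes [[0.974, -0.227, -0.001], [-0.227, -0.974, -0.001], [-0.0, 0.001, -1.0]] grip pt [0.52128229 0.17854049 0.136     ]
shift mm [ 0.6772128  -2.08464205 70.61464149]
turn 0.000934498907115765 carousel-bracket yaw 0.668831010369491
```

View pics/above.png

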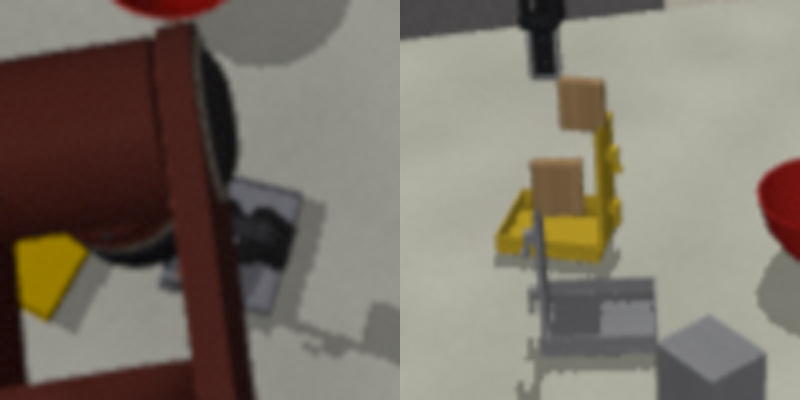

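```bash
python3 - <<'E'
from h import *
F=np.load("fit.npy"); p,R,o=tool()
for s in(-50,50): print(proj("side",p+R[:,1]*s/1000+[0,0,.013]))
print("tcp",proj("side",p),"grip top corners",proj("side",world(F[:3],[(2,6,150),(40,6,150),(2,6,112),(2,-6,150),(40,-6,150)])))
E
```

```text
[225.51474013 140.05985018]
[223.96362977 159.63470661]
tcp [225.10351754 154.36327279] grip top corners [[233.9797187  168.94261184]
 [218.24311105 169.32918249]
 [234.73163557 182.31795177]
 [234.06924969 166.50220705]
 [218.47672715 166.88073759]]
```

```bash
python3 - <<'E'
from h import *
import cv2
p,R,o=tool(); print(p,o["q"],o["opening"])
s=ctrl.get_image("side")[60:200,160:300].copy()
s=cv2.resize(s,(600,600),interpolation=2)
for d,c in((-.0425,(255,0,0)),(0,(0,255,0)),(.0425,(0,0,255))):
    for h in (.013,.113):
        u=(proj("side",p+R[:,1]*d+[0,0,h])-[160,60])*600/140; cv2.circle(s,tuple(int(v) for v in u),5,c,-1)
cv2.imwrite("pics/ov.png",s[...,::-1])
E
```

```text
[0.52039999 0.17576966 0.18857016] [ 1.90448156e-01 -1.26892216e-01  1.79315643e+00 -3.76417000e-04
  1.47462214e+00  1.99188990e+00] 0.0852929109254991
```

View pics/ov.png

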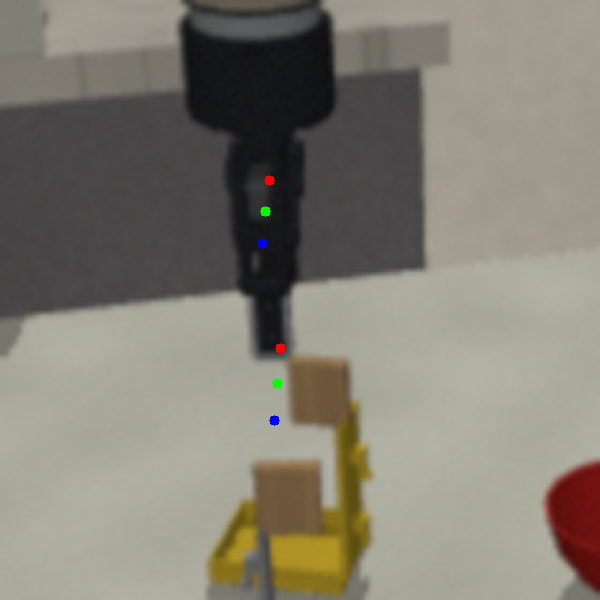

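```bash
python3 -m creep '[[255,0,-2,0,0],[255,0,-2,0,0],[255,0,-2,0,0],[255,0,-2,0,0],[255,0,-2,0,0],[255,0,-2,0,0],[255,0,-2,0,0],[255,0,-2,0,0],[255,0,-2,0,0],[255,0,-2,0,0],[255,0,-2,0,0],[255,0,-2,0,0]]' ;  python3 - <<'E'
from h import *
import cv2
p,R,o=tool(); print(p,o["opening"],proj("side",p))
s=ctrl.get_image("side")[60:200,160:300].copy()
s=cv2.resize(s,(600,600),interpolation=2)
u=(proj("side",p)-[160,60])*600/140; cv2.circle(s,tuple(int(v) for v in u),4,(0,255,0),-1)
cv2.imwrite("pics/ov2.png",s[...,::-1])
E
```

```text
t: 3.65
tool_pos: [0.5209, 0.1789, 0.188]
tool_rot: [-3.121, 0.359, 0.0]
contact_force: [0.2, 0.5, 0.4]
opening: 0.0001
[0.52085891 0.17885347 0.18801353] 0.00011825375111151872 [225.0558865  153.96028894]
```

View pics/ov2.png

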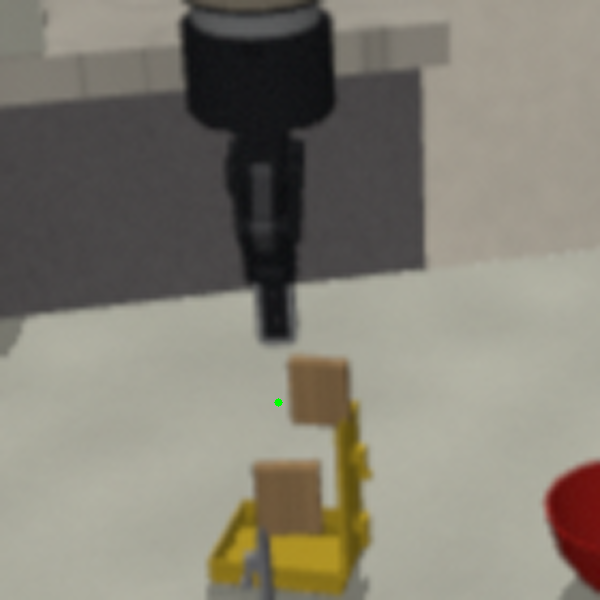

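```bash
python3 - <<'E'
from h import *
import cv2
p0=np.array([.199,-.592,.191])
yt=np.array([.319,-.948,0])
for dz in(0,.013,.04,.053): print(dz,[proj("top",p0+s*yt+[0,0,dz]).round(1).tolist() for s in(-.05,-.0425,.0425)])
t=cv2.imread("pics/top0.png")[340:420,460:560]
cv2.imwrite("pics/st.png",cv2.resize(t,None,fx=6,fy=6,interpolation=2))
E
```

```text
0 [[527.1, 376.6], [530.2, 375.6], [564.6, 363.9]]
0.013 [[530.3, 377.8], [533.4, 376.8], [568.2, 364.9]]
0.04 [[537.1, 380.5], [540.3, 379.4], [576.0, 367.2]]
0.053 [[540.6, 381.8], [543.8, 380.7], [580.0, 368.3]]
```

View pics/st.png

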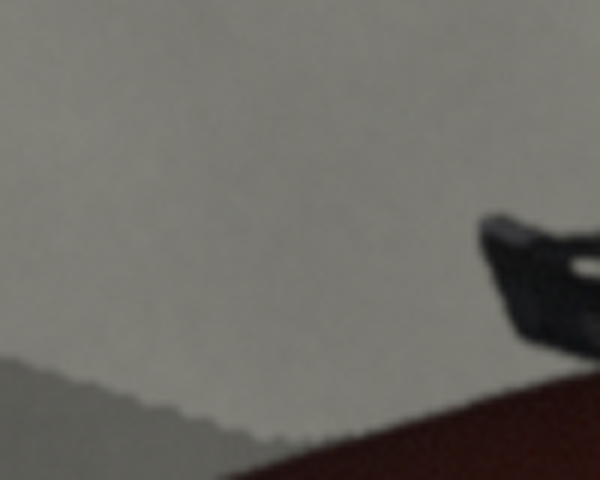

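Both cameras put the fingertips about 40 mm higher than the reported TCP. I'll calibrate by gently touching the top of the grip (z = 150 mm) with the closed fingers.

```bash
python3 -m creep '[[255,0,0,10,0],[255,0,0,20,0],[255,0,0,26,0],[255,0,0,30,0],[255,0,0,33,0],[255,0,0,36,0],[255,0,0,38,0],[255,0,0,40,0],[255,0,0,40,0]]'; python3 -m creep '[[255,0,0,1,0],[255,0,0,2,0],[255,0,0,3,0],[255,0,0,4,0],[255,0,0,4,0]]'
```

```text
t: 4.45
tool_pos: [0.5208, 0.1788, 0.1478]
tool_rot: [3.121, -0.359, -0.0]
contact_force: [0.4, -0.2, 0.3]
opening: 0.0004
t: 4.87
tool_pos: [0.5208, 0.1788, 0.1438]
tool_rot: [3.121, -0.359, -0.0]
contact_force: [0.4, 0.4, -0.3]
opening: -0.0003
```

```bash
python3 -m creep '[[255,0,0,8,0],[255,0,0,15,0],[255,0,0,20,0],[255,0,0,23,0],[255,0,0,26,0],[255,0,0,26,0]]'; for i in 1 ; do python3 -m creep '[[255,0,0,1,0],[255,0,0,2,0],[255,0,0,3,0],[255,0,0,3,0]]'; done;  python3 -m creep '[[255,0,0,1,0],[255,0,0,2,0],[255,0,0,3,0],[255,0,0,3,0]]'
```

```text
t: 5.37
tool_pos: [0.5203, 0.1787, 0.117]
tool_rot: [3.121, -0.359, -0.002]
contact_force: [-0.1, 0.3, 0.0]
opening: -0.0001
t: 5.7
tool_pos: [0.5209, 0.1788, 0.1151]
tool_rot: [-3.121, 0.359, -0.0]
contact_force: [-0.3, 0.3, 0.0]
opening: -0.0001
t: 6.03
tool_pos: [0.5207, 0.1788, 0.1118]
tool_rot: [3.121, -0.359, -0.001]
contact_force: [-0.1, -0.3, -0.2]
opening: -0.0003
```

```bash
python3 -m creep '[[255,0,0,1,0],[255,0,0,2,0],[255,0,0,3,0],[255,0,0,3,0]]'; python3 -m creep '[[255,0,0,1,0],[255,0,0,2,0],[255,0,0,2,0]]';  python3 - <<'E'
from h import *
import cv2
p,R,o=tool(); print(p,o["contact_force"])
s=ctrl.get_image("side")[110:240,180:290].copy();t=ctrl.get_image("top")[180:260,180:260]
cv2.imwrite("pics/touch.png",np.hstack([cv2.resize(s,(440,520),interpolation=2),cv2.resize(t,(350,520),interpolation=2)])[...,::-1])
E
```

```text
t: 6.37
tool_pos: [0.521, 0.1789, 0.1105]
tool_rot: [3.121, -0.359, 0.0]
contact_force: [-2.9, -0.6, 6.5]
opening: -0.0
t: 6.62
tool_pos: [0.5213, 0.179, 0.1106]
tool_rot: [-3.121, 0.359, -0.001]
contact_force: [-7.9, -2.9, 14.7]
opening: 0.0
[0.5213188 0.1790019 0.110623 ] [-7.91002652 -2.87170298 14.69834647]
```

View pics/touch.png

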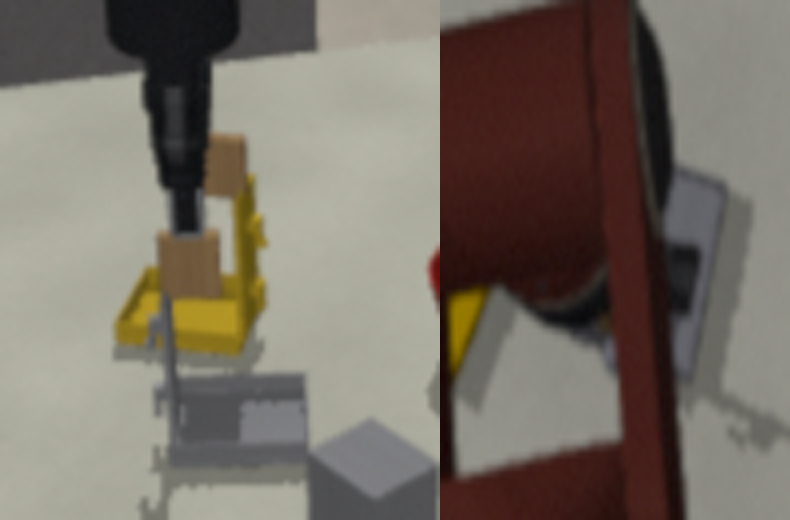

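```bash
python3 -m creep '[[255,0,0,-10,0],[0,0,0,-20,0],[0,0,0,-20,0],[0,0,0,-20,0],[0,0,0,-20,0],[0,0,0,-20,0],[0,0,0,-20,0],[0,0,0,-20,0]]'; python3 -m creep '[[0,0,0,15,0],[0,0,0,30,0],[0,0,0,40,0],[0,0,0,47,0],[0,0,0,47,0]]';python3 -m creep '[[120,0,0,0,0],[190,0,0,0,0],[255,0,0,0,0],[255,0,0,0,0],[255,0,0,0,0],[255,0,0,0,0],[255,0,0,0,0],[255,0,0,0,0],[255,0,0,0,0],[255,0,0,0,0]]' 60
```

```text
t: 7.38
tool_pos: [0.5205, 0.1788, 0.1264]
tool_rot: [3.121, -0.359, -0.002]
contact_force: [-0.4, 0.5, 0.1]
opening: 0.0833
t: 7.8
tool_pos: [0.5194, 0.1785, 0.0778]
tool_rot: [3.12, -0.359, -0.006]
contact_force: [0.1, -0.4, 0.1]
opening: 0.0854
t: 8.63
tool_pos: [0.5212, 0.1791, 0.0805]
tool_rot: [-3.12, 0.359, -0.001]
contact_force: [-0.9, 1.9, 2.3]
opening: 0.0109
```

```bash
python3 -m creep '[[255,0,0,-20,0],[255,0,0,-40,0],[255,0,0,-80,0],[255,0,0,-120,0],[255,0,0,-160,0],[255,0,0,-200,0],[255,0,0,-240,0],[255,0,0,-270,0],[255,0,0,-285,0],[255,0,0,-290,0],[255,0,0,-290,0]]'; python3 - <<'E'
from h import *
p,R,o=tool(); print(R.T@(np.array([.6067,-.1442,p[2]])-p)*1000)
print(o["opening"],o["contact_force"],o["wrist_torque"])
E
```

```text
t: 9.55
tool_pos: [0.5211, 0.1787, 0.3705]
tool_rot: [-3.121, 0.36, -0.001]
contact_force: [-0.0, -0.3, -2.8]
opening: 0.011
[1.56815194e+02 2.94988490e+02 9.24640870e-02]
0.010991226203050819 [-0.04223094 -0.30809791 -2.84877885] [-0.00987605  0.02257381  0.04056625]
```

```bash
python3 -m creep '[[255,14,26,0,-0.07],[255,30,56,0,-0.15],[255,48,90,0,-0.25],[255,66,124,0,-0.35],[255,84,158,0,-0.45],[255,102,192,0,-0.55],[255,120,226,0,-0.62],[255,138,260,0,-0.669],[255,150,282,0,-0.669],[255,157,295,0,-0.669],[255,157,295,0,-0.669],[255,157,295,0,-0.669]]'; python3 - <<'E'
from h import *
import cv2
ims={}
for c in("top","side"):
    ims[c]=ctrl.get_image(c); cv2.imwrite(f"pics/{c}1.png",ims[c][...,::-1])
p,R,o=tool(); print(p,o["tool_rot"],o["q"])
a=cv2.resize(ims["top"][150:290,270:410],(400,400),interpolation=2);b=cv2.resize(ims["side"][80:280,180:380],(400,400),interpolation=2)
cv2.imwrite("pics/hov.png",np.hstack([a,b])[...,::-1])
E
```

```text
t: 10.55
tool_pos: [0.6061, -0.1438, 0.3674]
tool_rot: [-3.063, -0.683, 0.006]
contact_force: [-0.3, 1.0, -2.5]
opening: 0.011
[ 0.60639336 -0.14271028  0.36904663] [-3.06399610e+00 -6.86964827e-01  1.98277140e-03] [-3.50840244e-01  5.14905677e-03  1.37168520e+00  6.15305996e-04
  1.76664780e+00  7.78959027e-01]
```

View pics/hov.png

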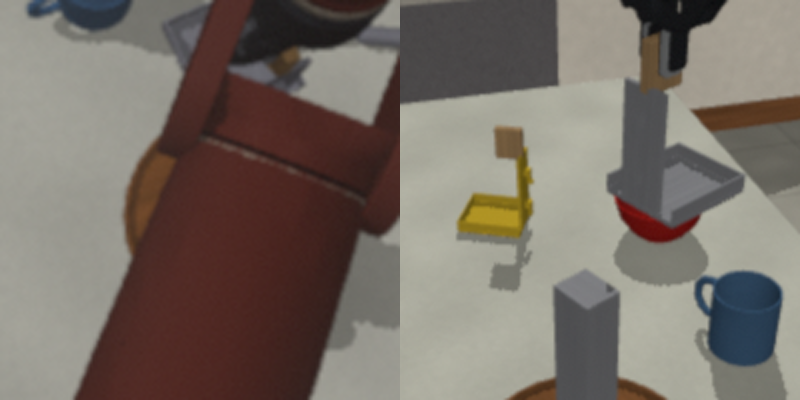

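```bash
cat > edge.py <<'E'
from h import *
import cv2
from scipy.ndimage import map_coordinates
def w4(P,X):
    W=world(P[:3],X); W[:,2]+=P[3]; return W
def refine(items,P0,free,rng=4,it=8,pts=()):
    """items: (cam,gray,edges[(A,B)mm]); align model edges with strongest image gradient"""
    P=np.array(P0,float)
    for k in range(it):
        T=[]
        for c,g,E in items:
            for A,B in E:
                X=np.array(A)+np.linspace(.12,.88,15)[:,None]*(np.array(B)-A)
                u=proj(c,w4(P,X)); d=u[-1]-u[0]; n=np.array([-d[1],d[0]])/np.hypot(*d)
                s=np.arange(-rng,rng+.01,.25)
                q=u[:,None]+s[None,:,None]*n
                v=map_coordinates(g,[q[...,1],q[...,0]],order=1)
                G=np.abs(np.gradient(v,axis=1)).sum(0)   # whole-edge gradient
                sb=s[G[1:-1].argmax()+1]
                T.append((c,X,u+sb*n,n,G.max()))
        def f(z):
            Q=P.copy();Q[free]=z
            return np.concatenate([((proj(c,w4(Q,X))-t)@n) for c,X,t,n,_ in T])
        r=least_squares(f,P[free],loss="soft_l1",f_scale=.5); P[free]=r.x; rng=max(1.5,rng*.75)
    return P,f(r.x).reshape(-1,15).mean(1).round(2),[round(float(t[4])) for t in T]
def gray(n): return cv2.GaussianBlur(cv2.imread(f"pics/{n}.png"),(0,0),.7).astype(float).mean(2)
E
cat > r.py <<'E'
from edge import *
F=np.load("fit.npy"); t0,s0,s1=gray("top0"),gray("side0"),gray("side1")
c=[(-18,-22,242),(-18,22,242),(19,22,242),(19,-22,242)]
q=[(c[i],c[(i+1)%4]) for i in range(4)]
v=[((x,y,100),(x,y,242)) for x,y in((-18,22),(19,22),(19,-22))]
P,res,G=refine([("top",t0,q),("side",s0,q+v)],[F[3],F[4],F[5],F[6]],[0,1,2,3]); print("spindle",P.round(4),res,G)
# tier circle, brown mask
for n in("top","side"):
    im=cv2.imread(f"pics/{n}0.png"); 
    hsv=cv2.cvtColor(im,cv2.COLOR_BGR2HSV); m=((hsv[...,0]<18)&(hsv[...,1]>90)&(hsv[...,2]>40)).astype(np.uint8)
    y,x=np.mgrid[:420,:560]; e=proj(n,[F[3],F[4],.037]); m[np.hypot(x-e[0],y-e[1])>75]=0
    cn=max(cv2.findContours(m,0,1)[0],key=cv2.contourArea); h=cv2.convexHull(cn)[:,0]
    K=ctrl.calibration(n);Rm=np.array(K["R"]);C=-Rm.T@K["t"]
    d=np.c_[(h-[K["cx"],K["cy"]])/[K["fx"],K["fy"]],np.ones(len(h))]@Rm; W=C+d*((.037-C[2])/d[:,2])[:,None]
    r=least_squares(lambda z:np.hypot(W[:,0]-z[0],W[:,1]-z[1])-z[2],[.54,-.18,.11],loss="soft_l1",f_scale=.001); print("tier",n,r.x.round(4),np.abs(r.fun).mean())
p=np.array([.60639,-.14271,.36905]); yaw=2.9121-(-.669)
rv=Ro.from_rotvec([-3.06399610,-.686964827,.002]).as_matrix(); print("tool y yaw",np.arctan2(rv[1,1],rv[0,1]), "x yaw",np.arctan2(rv[1,0],rv[0,0]))
B0=[p[0]-.021*np.cos(yaw),p[1]-.021*np.sin(yaw),yaw,p[2]-.0805]
be=[((-50,40,18),(-50,-40,18)),((-50,40,18),(40,40,18)),((-50,40,0),(40,40,0)),((-50,40,0),(-50,40,18)),((40,-22,30),(40,-22,112)),((40,22,20),(40,22,112)),((40,-22,112),(40,22,112)),((40,40,18),(40,40,0))]
print("pred",np.round(B0,4))
Pb,res,G=refine([("side",s1,be)],B0,[0,1,2,3],rng=6); print("bracket",Pb.round(4),res,G)
E
python3 r.py
```

```text
spindle [ 0.5365 -0.1761 -2.7383 -0.0091] [ 0.49  0.23  0.    0.02 -0.03  0.02  0.03 -0.02  0.02  0.04  0.26] [45, 42, 56, 39, 51, 57, 64, 46, 97, 4, 93]
tier top [ 0.5362 -0.1748  0.1082] 0.0004167389050508698
tier side [ 0.535  -0.1839  0.111 ] 0.0014857170327584606
tool y yaw -1.1296809059976334 x yaw 0.4411170296601455
pred [ 0.6254 -0.1338  3.5811  0.2885]Traceback (most recent call last):
  File "r.py", line 21, in <module>
    Pb,res,G=refine([("side",s1,be)],B0,[0,1,2,3],rng=6); print("bracket",Pb.round(4),res,G)
             ~~~~~~^^^^^^^^^^^^^^^^^^^^^^^^^^^^^^^^^^^^^
  File "edge.py", line 24, in refine
    r=least_squares(f,P[free],loss="soft_l1",f_scale=.5); P[free]=r.x; rng=max(1.5,rng*.75)
    return func(*args, **kwargs)
    result = trf(vector_fun.fun, vector_fun.jac, x0, f0, J0, lb, ub, ftol, xtol,
                 gtol, max_nfev, x_scale, loss_function, tr_solver,
                 tr_options.copy(), verbose, callback=callback_wrapped)
    return trf_no_bounds(
        fun, jac, x0, f0, J0, ftol, xtol, gtol, max_nfev, x_scale,
        loss_function, tr_solver, tr_opt
[... 685 characters left out ...]
          ^^^
    df = [f_eval - f0 for f_eval in f_evals]
                                    ^^^^^^^
    f = np.atleast_1d(self.fun(x, *self.args, **self.kwargs))
                      ~~~~~~~~^^^^^^^^^^^^^^^^^^^^^^^^^^^^^^
    return np.atleast_1d(self.fun(x))
                         ~~~~~~~~^^^
    return self.f(x, *self.args, **self.kwargs)
           ~~~~~~^^^^^^^^^^^^^^^^^^^^^^^^^^^^^^
  File "edge.py", line 23, in f
    return np.concatenate([((proj(c,w4(Q,X))-t)@n) for c,X,t,n,_ in T])
                             ~~~~^^^^^^^^^^^
  File "h.py", line 6, in proj
    K=ctrl.calibration(c); p=np.asarray(X)@np.array(K["R"]).T+K["t"]
ValueError: time passes only in moves, steps and waits
```

```bash
sed -i 's/^def proj/from functools import lru_cache\ncal=lru_cache(None)(ctrl.calibration)\ndef proj/; s/K=ctrl.calibration(c)/K=cal(c)/' h.py; sed -i 's/K=ctrl.calibration(n)/K=cal(n)/' r.py
cat >> r.py <<'E'
for f0 in ([0,2,3],[0,3]):
    Pb,res,G=refine([("side",s1,be)],B0,f0,rng=6); print("bracket",Pb.round(4),res)
E
python3 r.py
```

```text
spindle [ 0.5365 -0.1761 -2.7383 -0.0091] [ 0.49  0.23  0.    0.02 -0.03  0.02  0.03 -0.02  0.02  0.04  0.26] [45, 42, 56, 39, 51, 57, 64, 46, 97, 4, 93]
tier top [ 0.5362 -0.1748  0.1082] 0.0004167389050508698
tier side [ 0.535  -0.1839  0.111 ] 0.0014857170327584606
tool y yaw -1.1296809059976334 x yaw 0.4411170296601455
pred [ 0.6254 -0.1338  3.5811  0.2885]
bracket [ 0.6242 -0.1362  3.5961  0.2887] [ 0.31  0.26 -0.01  0.3  -0.05 -1.26  0.64 -1.01] [113, 42, 94, 110, 122, 60, 28, 34]
bracket [ 0.6255 -0.1338  3.5905  0.2871] [ 0.29  0.27  0.02  0.27  0.02 -1.22  0.7  -0.78]
bracket [ 0.6254 -0.1338  3.5811  0.2874] [ 0.46  0.47 -0.28  0.24 -0.01 -1.26  0.54 -0.49]
```

```bash
python3 - <<'E'
from h import *
p,R,o=tool(); print(p,R.T@(np.array([.531,-.178,p[2]-.047])-p)*1000,R.round(3).tolist())
E
```

```text
[ 0.60639336 -0.14271028  0.36904663] [-83.20107259  -0.19429833  47.07512419] [[0.904, 0.427, -0.002], [0.427, -0.904, 0.001], [-0.001, -0.002, -1.0]]
```

```bash
python3 -m creep '[[255,-20,0,0,0.02],[255,-50,0,0,0.02],[255,-75,0,0,0.02],[255,-83,0,15,0.02],[255,-83,0,30,0.02],[255,-83,0,40,0.02],[255,-83,0,45,0.02],[255,-83,0,47,0.02],[255,-83,0,47,0.02]]'; python3 -m creep '[[255,0,0,1,0],[255,0,0,2,0],[255,0,0,3,0],[255,0,0,3,0]]';python3 -m creep '[[255,0,0,1,0],[255,0,0,2,0],[255,0,0,2,0]]'
```

```text
t: 11.4
tool_pos: [0.5319, -0.1787, 0.3218]
tool_rot: [-3.071, -0.656, 0.002]
contact_force: [0.4, 0.2, -2.5]
opening: 0.0113
t: 11.73
tool_pos: [0.5319, -0.1795, 0.3203]
tool_rot: [3.072, 0.655, 0.001]
contact_force: [0.2, -1.0, -3.8]
opening: 0.0113
t: 11.98
tool_pos: [0.5316, -0.1795, 0.3178]
tool_rot: [-3.072, -0.654, 0.0]
contact_force: [0.1, 0.6, -3.0]
opening: 0.0111
```

```bash
python3 -m creep '[[255,0,0,1,0],[255,0,0,2,0],[255,0,0,2,0]]';python3 -m creep '[[255,0,0,1,0],[255,0,0,2,0],[255,0,0,2,0]]'
```

```text
t: 12.23
tool_pos: [0.5315, -0.1794, 0.3157]
tool_rot: [-3.072, -0.655, 0.001]
contact_force: [-0.3, 0.5, -3.3]
opening: 0.0112
t: 12.48
tool_pos: [0.5317, -0.1795, 0.3146]
tool_rot: [3.072, 0.655, 0.001]
contact_force: [0.6, 0.2, -0.4]
opening: 0.0109
```

```bash
python3 -m creep '[[255,0,0,1,0],[255,0,0,1,0],[255,0,0,1,0]]'
```

```text
t: 12.73
tool_pos: [0.5318, -0.1795, 0.3146]
tool_rot: [3.072, 0.654, 0.002]
contact_force: [-3.3, 0.7, 5.0]
opening: 0.0111
```

```bash
python3 -m creep '[[255,0,0,-6,0],[255,10,0,-8,0],[255,40,0,-8,0],[255,75,0,-8,0],[255,85,0,-8,0],[255,85,0,20,0],[255,85,0,55,0],[255,85,0,85,0],[255,85,0,100,0],[255,85,0,105,0],[255,85,0,105,0],[255,85,0,105,0]]'; cat > st.py <<'E'
from h import *
p,R,o=tool(); C=np.array([.5365,-.1758]); y=3.555
d=p[:2]-C; cx=[np.cos(y),np.sin(y)]; cy=[-np.sin(y),np.cos(y)]
print("grip pt in carousel mm x %.1f (home -37) y %.1f  tool z %.4f (ins .2077, home .1927) yaw %.3f"%(d@cx*1e3,d@cy*1e3,p[2],np.arctan2(R[1,0],R[0,0])+np.pi), "F",np.round(o["contact_force"],1),"Fcar",np.round([o["contact_force"][:2]@cx,o["contact_force"][:2]@cy],1),"M",np.round(o["wrist_torque"],2), "open",round(o["opening"],4))
E
python3 st.py;python3 - <<'E'
from h import *
import cv2
s=ctrl.get_image("side");cv2.imwrite("pics/side2.png",s[...,::-1]); cv2.imwrite("pics/top2.png",ctrl.get_image("top")[...,::-1])
cv2.imwrite("pics/v11.png",cv2.resize(s[100:310,200:400],(760,798),interpolation=2)[:600,:,::-1])
E
```

```text
t: 13.73
tool_pos: [0.6102, -0.1451, 0.2097]
tool_rot: [3.072, 0.654, 0.003]
contact_force: [0.0, -0.6, -2.0]
opening: 0.0111
grip pt in carousel mm x -79.8 (home -37) y 1.5  tool z 0.2097 (ins .2077, home .1927) yaw 3.561 F [ 0.  -0.6 -2. ] Fcar [0.2 0.5] M [ 0.01 -0.04  0.  ] open 0.0111
```

View pics/v11.png

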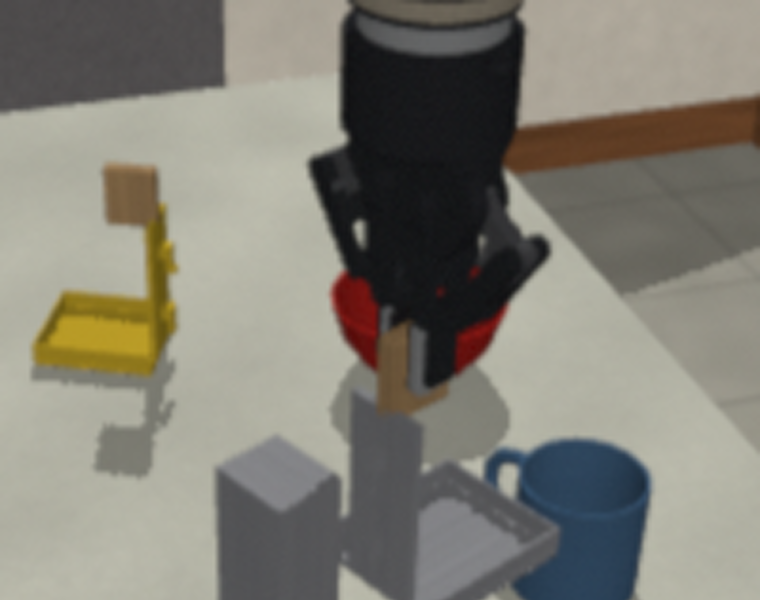

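```bash
python3 -m creep '[[255,0,-1.5,2,0],[255,-8,-1.5,2,0],[255,-16,-1.5,2,0],[255,-21,-1.5,2,0],[255,-24,-1.5,2,0],[255,-26,-1.5,2,0],[255,-26,-1.5,2,0]]';python3 st.py; python3 -m creep '[[255,-1,0,0,0],[255,-2,0,0,0],[255,-3,0,0,0],[255,-4,0,0,0],[255,-4,0,0,0]]';python3 st.py
```

```text
t: 14.42
tool_pos: [0.5845, -0.1544, 0.2062]
tool_rot: [3.073, 0.654, 0.0]
contact_force: [0.3, 0.7, -2.1]
opening: 0.0108
grip pt in carousel mm x -52.5 (home -37) y -0.4  tool z 0.2062 (ins .2077, home .1927) yaw 3.561 F [ 0.3  0.7 -2.1] Fcar [-0.5 -0.5] M [-0.02  0.02  0.  ] open 0.0108
t: 14.83
tool_pos: [0.5812, -0.1557, 0.206]
tool_rot: [-3.073, -0.655, 0.0]
contact_force: [-0.9, 0.5, -2.7]
opening: 0.011
grip pt in carousel mm x -49.0 (home -37) y -0.5  tool z 0.2060 (ins .2077, home .1927) yaw 3.561 F [-0.9  0.5 -2.7] Fcar [ 0.7 -0.9] M [-0.    0.    0.02] open 0.011
```

```bash
python3 -m creep '[[255,-1,0.3,-1.5,0],[255,-2,0.3,-1.5,0],[255,-3,0.3,-1.5,0],[255,-3,0.3,-1.5,0]]';python3 st.py; python3 -m creep '[[255,-1,0,0,0],[255,-2,0,0,0],[255,-3,0,0,0],[255,-3,0,0,0]]';python3 st.py
```

```text
t: 15.17
tool_pos: [0.5785, -0.1573, 0.2076]
tool_rot: [3.073, 0.654, 0.0]
contact_force: [0.9, -0.7, -4.1]
opening: 0.0109
grip pt in carousel mm x -45.9 (home -37) y -0.1  tool z 0.2076 (ins .2077, home .1927) yaw 3.561 F [ 0.9 -0.7 -4.1] Fcar [-0.6  1. ] M [-0.01  0.03  0.03] open 0.0109
t: 15.5
tool_pos: [0.5757, -0.1585, 0.2075]
tool_rot: [-3.073, -0.654, 0.0]
contact_force: [-0.7, -0.8, -2.8]
opening: 0.011
grip pt in carousel mm x -42.9 (home -37) y -0.1  tool z 0.2075 (ins .2077, home .1927) yaw 3.561 F [-0.7 -0.8 -2.8] Fcar [0.9 0.4] M [-0.03  0.02  0.04] open 0.011
```

```bash
python3 -m creep '[[255,-1,0,0,0],[255,-2,0,0,0],[255,-3,0,0,0],[255,-3,0,0,0]]';python3 st.py; python3 -m creep '[[255,-1,0,0,0],[255,-2,0,0,0],[255,-2,0,0,0]]';python3 st.py
```

```text
t: 15.83
tool_pos: [0.573, -0.1597, 0.2075]
tool_rot: [-3.073, -0.654, 0.0]
contact_force: [-0.0, 0.9, -3.8]
opening: 0.0111
grip pt in carousel mm x -39.9 (home -37) y -0.1  tool z 0.2075 (ins .2077, home .1927) yaw 3.561 F [-0.   0.9 -3.8] Fcar [-0.3 -0.9] M [-0.02  0.03 -0.05] open 0.0111
t: 16.08
tool_pos: [0.5712, -0.1605, 0.2075]
tool_rot: [3.073, 0.654, -0.0]
contact_force: [0.1, -0.1, -3.5]
opening: 0.0114
grip pt in carousel mm x -37.9 (home -37) y -0.0  tool z 0.2075 (ins .2077, home .1927) yaw 3.561 F [ 0.1 -0.1 -3.5] Fcar [-0.   0.1] M [-0.05 -0.01  0.02] open 0.0114
```

```bash
python3 -m creep '[[255,-1,0,0,0],[255,-1.5,0,0,0],[255,-1.5,0,0,0]]';python3 st.py
```

```text
t: 16.33
tool_pos: [0.5699, -0.1611, 0.2075]
tool_rot: [-3.073, -0.654, 0.0]
contact_force: [-0.2, 0.7, -2.0]
opening: 0.0109
grip pt in carousel mm x -36.5 (home -37) y -0.1  tool z 0.2075 (ins .2077, home .1927) yaw 3.561 F [-0.2  0.7 -2. ] Fcar [-0.  -0.7] M [ 0.   -0.02  0.03] open 0.0109
```

```bash
python3 -m creep '[[255,-1,0,0,0],[255,-1,0,0,0],[255,-1,0,0,0]]';python3 st.py;  python3 -m creep '[[255,-1,0,0,0],[255,-1,0,0,0],[255,-1,0,0,0]]';python3 st.py
```

```text
t: 16.58
tool_pos: [0.5694, -0.1613, 0.2076]
tool_rot: [-3.073, -0.655, -0.002]
contact_force: [1.7, 0.6, -3.5]
opening: 0.0112
grip pt in carousel mm x -35.9 (home -37) y -0.1  tool z 0.2076 (ins .2077, home .1927) yaw 3.562 F [ 1.7  0.6 -3.5] Fcar [-1.8  0.1] M [ 0.1  -0.35  0.11] open 0.0112
t: 16.83
tool_pos: [0.5692, -0.1613, 0.2077]
tool_rot: [-3.072, -0.655, -0.005]
contact_force: [5.3, 2.2, -4.8]
opening: 0.011
grip pt in carousel mm x -35.8 (home -37) y -0.1  tool z 0.2077 (ins .2077, home .1927) yaw 3.562 F [ 5.3  2.2 -4.8] Fcar [-5.7  0.1] M [ 0.4  -0.92  0.14] open 0.011
```

```bash
python3 -m creep '[[255,0.8,0,0,0],[255,0.8,0,1,0],[255,0.8,0,2,0],[255,0.8,0,3,0],[255,0.8,0,4,0],[255,0.8,0,4,0]]' 100;python3 st.py;  python3 -m creep '[[255,0,0,1,0],[255,0,0,2,0],[255,0,0,3,0],[255,0,0,3,0]]';python3 st.py
```

```text
t: 17.33
tool_pos: [0.5695, -0.1617, 0.2042]
tool_rot: [3.072, 0.654, 0.003]
contact_force: [4.9, 1.8, 1.1]
opening: 0.0105
grip pt in carousel mm x -35.9 (home -37) y 0.3  tool z 0.2042 (ins .2077, home .1927) yaw 3.561 F [4.9 1.8 1.1] Fcar [-5.2  0.3] M [ 0.3  -0.78 -0.  ] open 0.0105
t: 17.67
tool_pos: [0.5694, -0.1615, 0.2009]
tool_rot: [3.072, 0.655, 0.003]
contact_force: [5.5, 1.3, 0.7]
opening: 0.0104
grip pt in carousel mm x -35.9 (home -37) y 0.2  tool z 0.2009 (ins .2077, home .1927) yaw 3.562 F [5.5 1.3 0.7] Fcar [-5.5  1. ] M [ 0.29 -0.99  0.08] open 0.0104
```

```bash
python3 -m creep '[[255,0,0,1,0],[255,0,0,2,0],[255,0,0,3,0],[255,0,0,3,0]]';python3 st.py
```

```text
t: 18.0
tool_pos: [0.5694, -0.1615, 0.1979]
tool_rot: [3.072, 0.655, 0.002]
contact_force: [5.5, 2.2, 1.4]
opening: 0.0103
grip pt in carousel mm x -35.9 (home -37) y 0.1  tool z 0.1979 (ins .2077, home .1927) yaw 3.561 F [5.5 2.2 1.4] Fcar [-6.   0.2] M [ 0.39 -0.98  0.01] open 0.0103
```

```bash
python3 -m creep '[[255,0.3,0,1,0],[255,0.3,0,2,0],[255,0.3,0,2,0]]';python3 st.py;python3 -m creep '[[255,0,0,1,0],[255,0,0,2,0],[255,0,0,2,0]]';python3 st.py
```

```text
t: 18.25
tool_pos: [0.5696, -0.1614, 0.1955]
tool_rot: [3.072, 0.655, 0.002]
contact_force: [4.8, 1.8, 0.1]
opening: 0.0104
grip pt in carousel mm x -36.1 (home -37) y 0.1  tool z 0.1955 (ins .2077, home .1927) yaw 3.561 F [4.8 1.8 0.1] Fcar [-5.1  0.3] M [ 0.27 -1.07 -0.02] open 0.0104
t: 18.5
tool_pos: [0.5692, -0.1613, 0.193]
tool_rot: [-3.072, -0.655, -0.001]
contact_force: [5.6, 1.9, -0.5]
opening: 0.0103
grip pt in carousel mm x -35.8 (home -37) y -0.1  tool z 0.1930 (ins .2077, home .1927) yaw 3.562 F [ 5.6  1.9 -0.5] Fcar [-5.9  0.5] M [ 0.23 -1.06  0.05] open 0.0103
```

```bash
python3 -m creep '[[255,0,0,1,0],[255,0,0,2,0],[255,0,0,2,0]]';python3 st.py
```

```text
t: 18.75
tool_pos: [0.5695, -0.1614, 0.1929]
tool_rot: [3.072, 0.655, 0.002]
contact_force: [4.1, 2.6, 5.6]
opening: 0.0105
grip pt in carousel mm x -36.0 (home -37) y 0.1  tool z 0.1929 (ins .2077, home .1927) yaw 3.561 F [4.1 2.6 5.6] Fcar [-4.8 -0.7] M [ 0.5  -0.53  0.04] open 0.0105
```

```bash
cat > fb.py <<'E'
from edge import *
import sys
n=sys.argv[1]; s=ctrl.get_image("side"); cv2.imwrite(f"pics/{n}.png",s[...,::-1])
p,R,o=tool(); yaw=np.arctan2(R[1,0],R[0,0])+np.pi
B0=[p[0]-.021*np.cos(yaw),p[1]-.021*np.sin(yaw),yaw,p[2]-.0805]
be=[((-50,40,18),(-50,-40,18)),((-50,40,18),(40,40,18)),((-50,40,0),(40,40,0)),((-50,40,0),(-50,40,18)),((40,-22,30),(40,-22,112)),((40,22,20),(40,22,112)),((40,-22,112),(40,22,112)),((40,40,18),(40,40,0))]
print("pred",np.round(B0,4))
for f in([0,3],[0,2,3]):
    P,r,G=refine([("side",gray(n),be[:4])],B0,f,rng=5); print(P.round(4),r,G)
C=np.array([.5365,-.1758]); 
x0,y0=200,130; im=cv2.resize(s[y0:y0+150,x0:x0+190],None,fx=4,fy=4,interpolation=2)
for A,B in be:
    u=proj("side",w4(B0,[A,B])); u=((u-[x0,y0])*4).astype(int); cv2.line(im,tuple(map(int,u[0])),tuple(map(int,u[1])),(0,255,0),1)
cv2.imwrite(f"pics/{n}v.png",im[...,::-1]); print(im.shape)
E
python3 fb.py press
```

```text
pred [ 0.5886 -0.1529  3.5614  0.1123]
[ 0.5897 -0.1529  3.5614  0.1115] [ 0.17  0.12 -0.37 -0.2 ] [123, 55, 83, 99]
[ 0.5895 -0.1529  3.5464  0.1119] [-0.    0.25 -0.25  0.  ] [123, 55, 82, 103]
(600, 760, 3)
```

View pics/pressv.png

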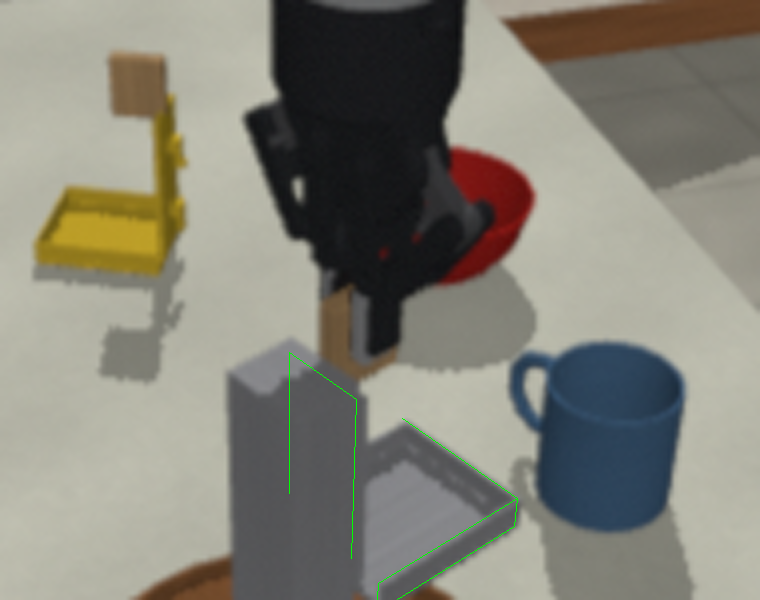

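```bash
python3 -m creep '[[255,0.3,0,1,0],[255,0.3,0,1.5,0],[255,0.3,0,1.5,0]]';python3 st.py;python3 -m creep '[[255,0,0,1,0],[255,0,0,1.5,0],[255,0,0,1.5,0]]';python3 st.py
```

```text
t: 19.05
tool_pos: [0.5697, -0.1615, 0.1928]
tool_rot: [3.072, 0.654, 0.002]
contact_force: [0.6, 2.6, 9.8]
opening: 0.0103
grip pt in carousel mm x -36.2 (home -37) y 0.2  tool z 0.1928 (ins .2077, home .1927) yaw 3.561 F [0.6 2.6 9.8] Fcar [-1.6 -2.1] M [ 0.61 -0.04 -0.06] open 0.0103
t: 19.3
tool_pos: [0.5699, -0.1615, 0.1927]
tool_rot: [3.071, 0.654, 0.003]
contact_force: [-1.1, 2.6, 14.9]
opening: 0.0106
grip pt in carousel mm x -36.4 (home -37) y 0.4  tool z 0.1927 (ins .2077, home .1927) yaw 3.561 F [-1.1  2.6 14.9] Fcar [-0.1 -2.9] M [ 0.74  0.4  -0.12] open 0.0106
```

```bash
python3 -m creep '[[255,0,0,1,0],[255,0,0,2,0],[255,0,0,2,0]]';python3 st.py;python3 -m creep '[[255,0,0,-3,0],[255,0,0,-6,0],[255,0,0,-8,0],[255,0,0,-8,0]]';python3 st.py
```

```text
t: 19.55
tool_pos: [0.5703, -0.1616, 0.1926]
tool_rot: [3.071, 0.654, 0.004]
contact_force: [-2.5, 5.3, 20.1]
opening: 0.0109
grip pt in carousel mm x -36.6 (home -37) y 0.6  tool z 0.1926 (ins .2077, home .1927) yaw 3.561 F [-2.5  5.3 20.1] Fcar [ 0.1 -5.9] M [ 0.92  0.9  -0.1 ] open 0.0109
t: 19.88
tool_pos: [0.5692, -0.1613, 0.1931]
tool_rot: [-3.072, -0.655, 0.001]
contact_force: [5.6, 1.1, -2.4]
opening: 0.0107
grip pt in carousel mm x -35.8 (home -37) y -0.1  tool z 0.1931 (ins .2077, home .1927) yaw 3.561 F [ 5.6  1.1 -2.4] Fcar [-5.6  1.2] M [ 0.07 -1.05  0.09] open 0.0107
```

```bash
python3 -m creep '[[255,0,0,-1,0],[255,0,0,-1.5,0],[255,0,0,-1.5,0]]';python3 st.py;python3 -m creep '[[255,0,0,-1,0],[255,0,0,-1.5,0],[255,0,0,-1.5,0]]';python3 st.py
```

```text
t: 20.13
tool_pos: [0.5691, -0.1613, 0.1932]
tool_rot: [-3.072, -0.655, 0.002]
contact_force: [6.3, 1.3, -5.1]
opening: 0.0109
grip pt in carousel mm x -35.7 (home -37) y -0.2  tool z 0.1932 (ins .2077, home .1927) yaw 3.562 F [ 6.3  1.3 -5.1] Fcar [-6.3  1.4] M [ 0.03 -1.46  0.13] open 0.0109
t: 20.38
tool_pos: [0.5689, -0.1611, 0.1934]
tool_rot: [-3.071, -0.655, 0.003]
contact_force: [8.3, -1.2, -9.1]
opening: 0.0103
grip pt in carousel mm x -35.6 (home -37) y -0.4  tool z 0.1934 (ins .2077, home .1927) yaw 3.562 F [ 8.3 -1.2 -9.1] Fcar [-7.1  4.4] M [-0.11 -1.78  0.21] open 0.0103
```

The shelf holds against an upward pull of about 6 N net, so it's latched. I'll unload it and release.

```bash
python3 -m creep '[[255,0.5,0,2,0],[255,1,0,3,0],[255,1,0,3,0],[255,1,0,3,0]]';python3 st.py; python3 -m creep '[[150,0,0,0,0],[60,0,0,0,0],[0,0,0,0,0],[0,0,0,0,0],[0,0,0,0,0],[0,0,0,0,0],[0,0,0,0,0],[0,0,0,-5,0],[0,0,0,-20,0],[0,0,0,-50,0],[0,0,0,-90,0],[0,0,0,-90,0]]'; python3 -m creep '[[0,20,0,-30,0],[0,60,0,-60,0],[0,100,0,-60,0],[0,140,0,-60,0],[0,140,0,-60,0],[0,140,0,-60,0]]'; python3 - <<'E'
from edge import *
s=ctrl.get_image("side"); cv2.imwrite("pics/end.png",s[...,::-1])
y=3.555; C=np.array([.5365,-.1758]); B0=[C[0]-.058*np.cos(y),C[1]-.058*np.sin(y),y,.1122]
be=[((-50,40,18),(-50,-40,18)),((-50,40,18),(40,40,18)),((-50,40,0),(40,40,0)),((-50,40,0),(-50,40,18))]
print("expected",np.round(B0,4))
for f in([0,3],[0,2,3]): print(*refine([("side",gray("end"),be)],B0,f)[:2])
d=cv2.absdiff(cv2.imread("pics/side0.png"),cv2.imread("pics/end.png")).max(2)
for n in("shaker_a","mug","bowl","whisk"):
    print(n,[(np.round(b["rect"]).tolist(),round(b["conf"],2)) for b in ctrl.boxes_of("side",n)], )
a=[(223,288,20,58),(330,215,42,48),(286,168,48,34),(360,294,68,106)]
print([float(d[y:y+h,x:x+w].mean().round(1)) for x,y,w,h in a])
E
```

```text
t: 20.72
tool_pos: [0.5694, -0.1611, 0.1931]
tool_rot: [-3.072, -0.654, 0.004]
contact_force: [2.4, -0.2, -3.8]
opening: 0.0101
grip pt in carousel mm x -36.0 (home -37) y -0.3  tool z 0.1931 (ins .2077, home .1927) yaw 3.561 F [ 2.4 -0.2 -3.8] Fcar [-2.1  1.2] M [-0.15 -0.57  0.03] open 0.0101
t: 21.72
tool_pos: [0.5735, -0.1622, 0.2947]
tool_rot: [3.064, 0.653, 0.018]
contact_force: [0.6, -0.3, 2.7]
opening: 0.0854
t: 22.22
tool_pos: [0.6995, -0.1026, 0.3426]
tool_rot: [-3.071, -0.658, 0.004]
contact_force: [0.0, -0.1, 0.1]
opening: 0.0855
expected [ 0.5896 -0.1525  3.555   0.1122]
[ 0.58787902 -0.15249955  3.555       0.11058064] [ 0.18  0.12 -0.38 -0.21]
[ 0.58773534 -0.15249955  3.53852474  0.1106634 ] [ 0.03  0.33 -0.42 -0.04]
shaker_a [([239.0, 305.0, 27.0, 39.0], 0.65), ([222.0, 286.0, 20.0, 40.0], 0.63), ([282.0, 196.0, 44.0, 87.0], 0.54)]
mug [([327.0, 218.0, 45.0, 46.0], 0.76)]
bowl [([287.0, 166.0, 43.0, 36.0], 0.63)]
whisk [([363.0, 293.0, 64.0, 110.0], 0.79)]
[2.2, 2.1, 3.4, 3.2]
```

```bash
python3 -c "
from station import ctrl
print(ctrl.finish_job(), ctrl.get_obs()['t'])"
```

```text
the job is handed in; nothing more can be done
the job is handed in; nothing more can be done
```

The shelf is hooked onto the carousel spindle and held by the latch. I let go, backed the gripper clear and handed the job in at about 22 s of the 61 s allowed. `finish_job` gives no verdict, and the latch and seat joints can't be read, so "locked" is inferred from feel.

- **Approach:** I took the grey shelf, not the yellow look-alike, by its grip and lightly touched its tray on the spindle top to measure the height (h ≈ −8 mm). I then slid the claws in without contact until the heel touched the front, and pressed down.
- **Locked:** The shelf met a hard stop at the height worked out from that touch, 192.7 mm on the tool reading. It did not move under about 20 N of pressing. It then held against about 6 N of upward pull beyond its own weight, moving about 0.5 mm.
- **Position after release:** The side camera puts the shelf within about 2 mm of the expected place, and its turn within 0.02 rad.
- **Other things:** The shakers, mug, bowl and whisk still show at their starting positions in the side camera, to within about 3 pixels.

**Checks that disagreed:**
- The reported TCP was about 39 mm lower than the real fingertips. Both cameras and a touch on the grip's top showed this, and I corrected for it.
- The latch resistance felt weaker than described, about 4 N rather than 5–15 N, and I could not make out a clear snap.
- The camera put the spindle about 1 mm lower than the touch did.
- After release the shelf measured about 1 mm lower than while held.

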